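# Line up the medicine vials by height on the emergency cart

## Task

Stand the four amber vials on the row of white discs, one centred on each disc, in order of height: the shortest on the disc next to the steel medicine cup, the tallest on the disc next to the roll of tape. They are glass, so keep them upright, set them down gently rather than dropping them, and leave the cup and the tape where they are.

Things in the scene. Friction and masses are not known exactly. Their poses are not given: they have to be found in the camera images.
- vial_50: The shortest of four loose amber glass medicine vials with a paper band, aluminium neck band and grey cap, standing upright: overall height 50 mm; straight round body 30 mm in diameter from the bottom up to 31 mm, above it a narrow neck and cap 18 mm in diameter. Origin at the centre of its underside, z along its axis. About 35 g.
- vial_64: The second shortest of four loose amber glass medicine vials with a paper band, aluminium neck band and grey cap, standing upright: overall height 64 mm; straight round body 36 mm in diameter from the bottom up to 43 mm, above it a narrow neck and cap 22 mm in diameter. Origin at the centre of its underside, z along its axis. About 65 g.
- vial_80: The second tallest of four loose amber glass medicine vials with a paper band, aluminium neck band and grey cap, standing upright: overall height 80 mm; straight round body 42 mm in diameter from the bottom up to 57 mm, above it a narrow neck and cap 25 mm in diameter. Origin at the centre of its underside, z along its axis. About 110 g.
- vial_98: The tallest of four loose amber glass medicine vials with a paper band, aluminium neck band and grey cap, standing upright: overall height 98 mm; straight round body 50 mm in diameter from the bottom up to 73 mm, above it a narrow neck and cap 30 mm in diameter. Origin at the centre of its underside, z along its axis. About 180 g.
- pad_a: One of four identical flat white plastic discs, fixed, 58 mm in diameter and 5 mm thick, lying in one straight row at 80 mm spacing on a fixed dark rubber mat (3 mm thick, 100 x 520 mm). Which name is where in the row changes from start to start. Origin at the centre of its underside (3 mm above the table), so its top is at origin + 5 mm; z up.
- pad_b: One of four identical flat white plastic discs, fixed, 58 mm in diameter and 5 mm thick, lying in one straight row at 80 mm spacing on a fixed dark rubber mat (3 mm thick, 100 x 520 mm). Which name is where in the row changes from start to start. Origin at the centre of its underside (3 mm above the table), so its top is at origin + 5 mm; z up.
- pad_c: One of four identical flat white plastic discs, fixed, 58 mm in diameter and 5 mm thick, lying in one straight row at 80 mm spacing on a fixed dark rubber mat (3 mm thick, 100 x 520 mm). Which name is where in the row changes from start to start. Origin at the centre of its underside (3 mm above the table), so its top is at origin + 5 mm; z up.
- pad_d: One of four identical flat white plastic discs, fixed, 58 mm in diameter and 5 mm thick, lying in one straight row at 80 mm spacing on a fixed dark rubber mat (3 mm thick, 100 x 520 mm). Which name is where in the row changes from start to start. Origin at the centre of its underside (3 mm above the table), so its top is at origin + 5 mm; z up.
- cup: Open stainless steel medicine cup, 60 mm in diameter, 45 mm high, loose, upright on the mat at one end of the row of discs (either end), its centre 90 mm beyond the centre of the end disc. Origin at the centre of its underside.
- tape: Roll of white tape lying flat, loose, 60 mm in outer diameter with a 38 mm hole, 25 mm high, on the mat at the other end of the row, its centre 90 mm beyond the centre of the end disc. Origin at the centre of its underside.
Things that resemble listed ones, but are neither listed nor needed, are in the scene too. What is shaped like the pad_b but yellow is not meant. Leave any blue look-alike of the vial_80 alone.

How it is judged:
By the outcome, as a careful person would: the job done as asked, in the order asked, and still so for the second after the job is handed in, with the robot touching nothing.
It also fails if it takes over 104 s, if anything falls off the work surface, if the arm or the gripper's body presses on something with over 40 N, if the wrist force passes 120 N, or if a joint passes its speed limit or range.

## Robot

A 7-joint arm with a two-finger parallel gripper is mounted at the origin on the work surface. World frame = base frame: x ahead of the robot, y to its left, z up, the work surface at z = 0. Lengths are in m, angles in rad, forces in N, time in s.
With the tool pointing down it reaches from about 0.425 to 0.925 m from the base axis. Payload 6.8 kg.
Tool frame: the origin (TCP) lies at the very end of the fingers, on their centre line; the grasp point (between the pads) lies 19 mm behind it; z points along the fingers, y is the direction in which the jaws open and shut (so a half turn about z gives the same grasp; the last joint's range is limited). The gripper opens to 85 mm and grips with 20 to 120 N. Pads are 22 mm wide; open, the fingers measure 114 mm over their backs; the gripper's body (76 mm by 85 mm) begins 54 mm behind the grasp point. The pads swing forward as they close: fully open they stand 13 mm farther back than shut.
Start: joints at [-1.28, 0.477, 0.022, 1.555, -0.011, 1.109, -0.083], TCP at [0.262, 0.622, 0.231] pointing down, gripper open.
Joint ranges: [-2.96, 2.96], [-0.34, 2.1], [-1.41, 1.46], [0.24, 2.44], [-1.37, 4.51], [0.17, 1.92], [-2.96, 2.96]. Speed limits (rad/s): [2.39, 2.39, 3.14, 3.14, 3.14, 3.14, 3.14].

## Interface

Orientations are given as a unit quaternion [w, x, y, z].
In Python, from station import bot gives the robot as it stands.
- The arm moves only by the tool move_arm, never from a script. Its argument "commands" is text: rows parted by semicolons, each of 7 numbers parted by spaces: the opening, from 0 (shut) to 1 (fully open), then the shift along the tool's x, y, z in cm, then the turn, a rotation vector about the tool's x, y, z in degrees. In form: gripper tx ty tz rx ry rz; .... A call has 1 to 12 rows; each row shifts and turns the commanded pose from where the row before left it, along the tool's axes as they then stand; what a row does not reach is not made up. A row lasts 1/12 s, in which the tool goes at most 41.7 mm and 7.16 degrees, less where a joint would pass 70% of its speed; a pose out of reach is approached as far as the arm can. A call with a gripper value outside its range is refused whole. The fingers move at their own pace and stop on an object; "force" is the grip in N (left out, the last holds). Time passes only in rows, so rows that do not move let the fingers close. It gives the time, the measured TCP pose, the force and the opening at its end, in the units of the state.
- bot.get_obs(): the state, without advancing time (a new reading comes with each control period).
- bot.read_camera(name): name is "scene" or "side" or "wrist"; returns a dict with "img" (400x640x3 uint8, red, green, blue), "K" (3x3 intrinsics, pixels), "rvec" (rotation vector, rad) and "tvec" (3), from world to camera coordinates, as OpenCV has them; the wrist camera has in their place "hand_eye" (4x4, takes a point from camera to tool coordinates, whose origin is the TCP and whose axes are the flange's). Camera axes: x right, y down, z forward; pixel columns grow to the right and rows downward; lengths in m; the calibration is good to about 2 mm. A picture is of the moment at which its call begins: read the wrist's pose just before it. There is no depth.
- bot.hand_in(): hands the job in, once; it reports no verdict.
The state is a dict: "t": time; "q": joint angles; "joint_vel": joint speeds; "joint_torque": joint torques, N m; "eef_pos": TCP position; "tool_rot": TCP orientation; "contact_force": force on the tool from outside, world axes, zero at the start; "torque": the same for the moment, N m; "gripper_width": opening from 0.0 (shut) to 1.0 (fully open).
Only numpy, scipy, OpenCV 4.12 (cv2) and the standard library are available. Lean on these libraries where they do the work, as an engineer would, in place of code of your own. Each camera call takes 0.05 s, during which the arm holds its last target. There are 200 camera calls.

## Working session

There is one attempt and no reset: what is moved stays moved. The work goes in short steps, Python scripts to look and compute and a tool call to move; the robot and the scene stay as the last step left them, time stands still between calls to the robot, and variables do not carry over. Pictures are saved under pics/ and viewed, about 12 in all and at most 16, crops included, and the job is handed in when it is done.

Besides the shell and the picture viewer there is one more tool, called after "Call:" by a JSON object that holds its "name" and its "arguments", one argument or row to a line. move_arm: Moves the arm, as the interface text tells. Its arguments: {"type":"object","properties":{"commands":{"type":"string"},"force":{"type":"number"}},"required":["commands"]}

```bash
mkdir -p pics
cat > h.py <<'E'
import numpy as np,cv2
from station import bot
def snap(n,f):
    c=bot.read_camera(n); cv2.imwrite('pics/'+f,cv2.cvtColor(c['img'],cv2.COLOR_RGB2BGR)); return c
def ray(c,u,v,z):
    R=cv2.Rodrigues(np.array(c['rvec'],float))[0]; t=np.array(c['tvec'],float).ravel(); o=-R.T@t
    d=R.T@np.linalg.inv(c['K'])@np.array([u,v,1.]); return o+d*(z-o[2])/d[2]
def proj(c,P):
    return cv2.projectPoints(np.array(P,float).reshape(-1,3),np.array(c['rvec'],float),np.array(c['tvec'],float),np.array(c['K'],float),None)[0].reshape(-1,2)
E
python3 - <<'E'
from h import *
import pickle
o=bot.get_obs();print({k:np.round(v,3) for k,v in o.items()})
for n in['scene','side']:
    c=snap(n,n+'0.png');pickle.dump(c,open(n+'.pkl','wb'));print(n,c['K'][0][0],c['rvec'],c['tvec'])
c=snap('wrist','wrist0.png');print(c['hand_eye'])
E
```

```text
{'t': np.float64(0.0), 'q': array([-1.28 ,  0.478,  0.022,  1.556, -0.012,  1.109, -0.083]), 'joint_vel': array([ 0.   ,  0.   ,  0.002,  0.   ,  0.001, -0.001, -0.002]), 'joint_torque': array([ 0.0000e+00, -5.9645e+01,  1.6080e+00, -2.8120e+01,  1.2000e-02,
        9.0000e-03, -0.0000e+00]), 'eef_pos': array([0.262, 0.621, 0.23 ]), 'tool_rot': array([-0.   ,  0.198,  0.98 , -0.001]), 'contact_force': array([-0.405,  0.801,  0.652]), 'torque': array([ 0.009,  0.01 , -0.016]), 'gripper_width': np.float64(1.003)}
scene 399.8094931920916 [ 1.67544423  2.1194245  -0.64418107] [ 0.11746971 -0.46169323  1.26974136]
side 442.43054899591084 [ 2.31472944 -0.67929828  0.27278063] [-0.50803735  0.27944004  0.6875126 ]
[[ 5.90754033e-05 -9.46034758e-01 -3.24065168e-01  8.34333620e-02]
 [ 9.99999722e-01 -1.85081012e-04  7.22596811e-04 -3.76673939e-04]
 [-7.43580009e-04 -3.24065121e-01  9.46034484e-01 -1.42839962e-01]
 [ 0.00000000e+00  0.00000000e+00  0.00000000e+00  1.00000000e+00]]
```

View pics/scene0.png

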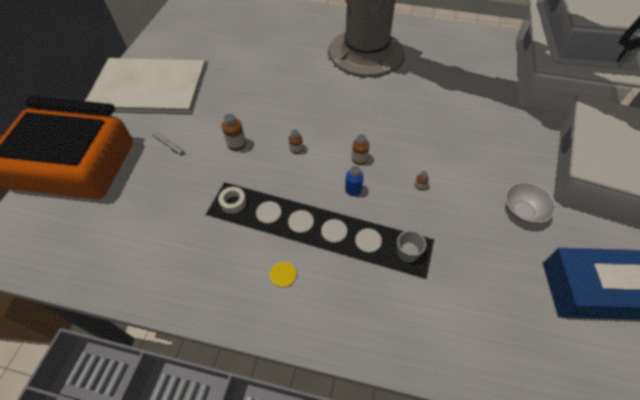

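View pics/side0.png

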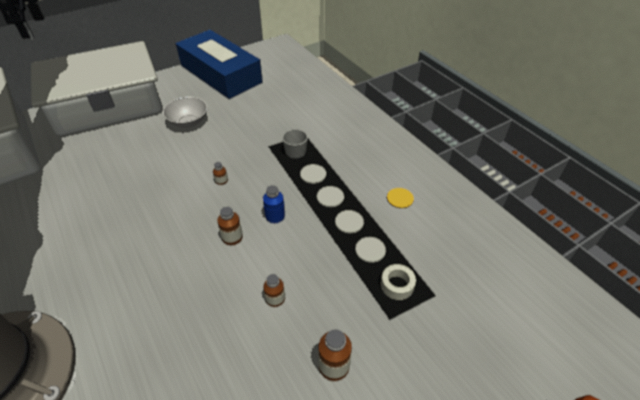

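Scene: the amber vials are at (233,132), (296,141), (360,150) and (422,180). Look-alikes are the blue vial at (354,181) and the yellow disc at (283,274). The white discs are at (268,212), (301,221), (334,231) and (368,240), with the tape at (232,200) and the cup at (411,247). I'll check in a close crop and locate everything.

```bash
cat > loc.py <<'E'
from h import *
import pickle
from scipy.optimize import least_squares
S=pickle.load(open('scene.pkl','rb'));D=pickle.load(open('side.pkl','rb'))
def comps(c,m,amin):
    n,l,s,ce=cv2.connectedComponentsWithStats(m.astype(np.uint8)); return [(s[i],ce[i]) for i in range(1,n) if s[i,4]>amin]
for nm,c,box in(('scene',S,(200,105,440,285)),('side',D,(190,120,450,390))):
    im=c['img'];hsv=cv2.cvtColor(im,cv2.COLOR_RGB2HSV);x0,y0,x1,y1=box
    m=np.zeros(im.shape[:2],bool);m[y0:y1,x0:x1]=1
    # discs: bright low-sat surrounded by mat polygon -> report
    w=m&(hsv[...,2]>150)&(hsv[...,1]<60)
    for s,ce in comps(c,w,120):
        if s[4]<2500: print(nm,'white',s[4],ce.round(1),ray(c,*ce,.008)[:2].round(4))
    a=m&((hsv[...,0]<14))&(hsv[...,1]>120)
    for s,ce in comps(c,a,25): print(nm,'amber',s,ce.round(1))
cr=cv2.resize(S['img'][105:285,200:440],None,fx=3.33,fy=3.33,interpolation=cv2.INTER_CUBIC)
cv2.imwrite('pics/c1.png',cr[...,::-1])
cr=cv2.resize(D['img'][120:390,190:450],None,fx=2.2,fy=2.2,interpolation=cv2.INTER_CUBIC)
cv2.imwrite('pics/c2.png',cr[...,::-1])
E
python3 loc.py
```

```text
scene white 171 [230.8 197.4] [ 0.6243 -0.2113]
scene white 321 [268.2 211.7] [ 0.6419 -0.1122]
scene white 336 [300.4 220.8] [ 0.6484 -0.0329]
scene white 351 [333.7 230.2] [0.6547 0.0468]
scene white 363 [368.  239.8] [0.6608 0.1263]
scene amber [222 123  19  14  86] [230.  129.8]
scene amber [289 137  12   8  47] [294.6 139.9]
scene amber [354 141  14  12  85] [360.6 147. ]
scene amber [417 176  10   8  43] [421.7 180. ]
side white 151 [281.1 176.6] [0.5953 0.1518]
side white 324 [312.8 173.1] [0.6609 0.1231]
side white 369 [330.  195.7] [0.6547 0.0438]
side white 442 [349. 221.] [ 0.6482 -0.0362]
side white 522 [370.3 249. ] [ 0.6419 -0.116 ]
side white 413 [398.8 278.7] [ 0.6451 -0.1979]
side white 141 [413.3 322.2] [ 0.6104 -0.2784]
side white 647 [223.8 363.6] [ 0.3106 -0.1708]
side white 547 [421.5 353.7] [ 0.585  -0.3277]
side white 329 [199.5 376.3] [ 0.2707 -0.169 ]
side amber [214 168  12   9  69] [219.3 172.4]
side amber [218 213  21  19 237] [228.7 223. ]
side amber [264 280  19  17 176] [273.4 289.4]
side amber [319 335  32  32 527] [334.1 353.2]
```

View pics/c1.png

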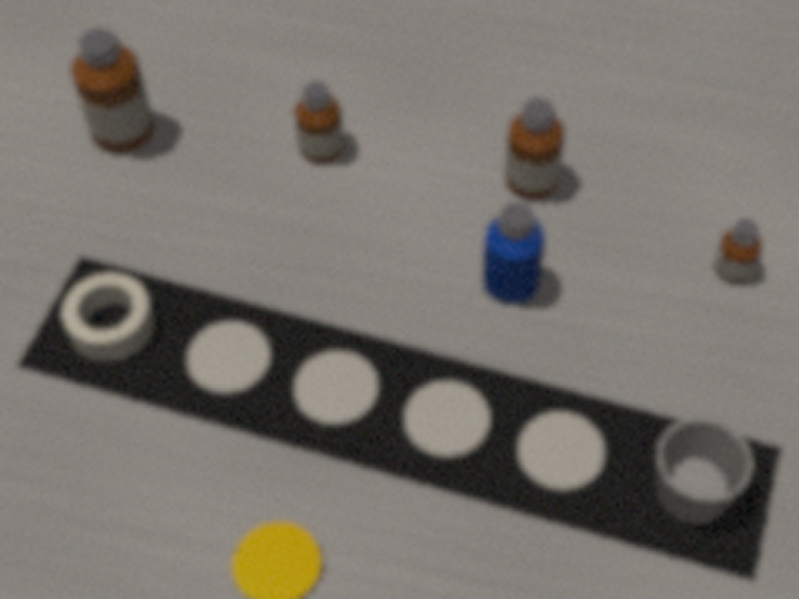

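View pics/c2.png

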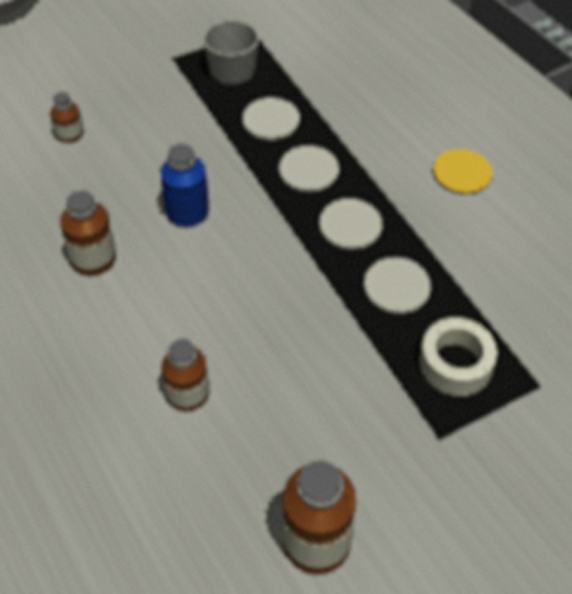

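Crops: the scene crop shows cap tops at (101,43), (317,93), (538,110) and (744,229), with blue at (516,216). The side crop has the same caps at (321,483), (182,350), (81,203) and (62,101), with blue at (181,157). The cup end is +y. Next I triangulate.

```bash
cat > t.py <<'E'
from h import *
import pickle
S=pickle.load(open('scene.pkl','rb'));D=pickle.load(open('side.pkl','rb'))
P={'98':((101,43),(321,483),.098),'64':((317,93),(182,350),.064),'80':((538,110),(81,203),.08),'50':((744,229),(62,101),.05),'blue':((516,216),(181,157),.08)}
for k,(a,b,h) in P.items():
    a=(200+a[0]/3.33-.35,105+a[1]/3.33-.35);b=(190+b[0]/2.2-.3,120+b[1]/2.2-.3)
    pa,pb=ray(S,*a,h),ray(D,*b,h)
    M=lambda c:c['K']@np.c_[cv2.Rodrigues(np.array(c['rvec'],float))[0],np.ravel(c['tvec'])]
    X=cv2.triangulatePoints(M(S),M(D),np.array(a),np.array(b)).ravel();X=X[:3]/X[3]
    print(k,pa[:2].round(4),pb[:2].round(4),'tri',X.round(4))
E
python3 t.py
```

```text
98 [ 0.457  -0.2587] [ 0.4562 -0.2667] tri [ 0.4558 -0.2631  0.0939]
64 [ 0.4379 -0.1025] [ 0.437  -0.1079] tri [ 0.4369 -0.1046  0.061 ]
80 [0.4311 0.0626] [0.4309 0.0563] tri [0.4308 0.0609 0.0772]
50 [0.4807 0.2218] [0.4783 0.215 ] tri [0.479  0.2212 0.0459]
blue [0.5299 0.066 ] [0.5278 0.0586] tri [0.5287 0.0641 0.0759]
```

Call:
{"name": "move_arm", "arguments": {
  "commands": "1 0 0 0 0 0 6.72;1 0 0 0 0 0 6.72;1 0 0 0 0 0 6.72;1 0 0 0 0 0 6.72;1 0 0 0 0 0 6.72;1 0 0 0 0 0 6.72;1 0 0 0 0 0 6.72;1 0 0 0 0 0 6.72;1 0 0 0 0 0 6.72;1 0 0 0 0 0 6.72;1 0 0 0 0 0 0",
  "force": 30
}}

```text
t: 1.07
eef_pos: [0.2618, 0.6219, 0.2309]
tool_rot: [0.0, 0.709, 0.705, -0.0]
contact_force: [-0.3, 0.0, -0.6]
gripper_width: 1.0
```

Call:
{"name": "move_arm", "arguments": {
  "commands": "1 -3.35 1.81 0 0 0 0;1 -3.35 1.81 0 0 0 0;1 -3.35 1.81 0 0 0 0;1 -3.35 1.81 0 0 0 0;1 -3.35 1.81 0 0 0 0;1 -3.35 1.81 0 0 0 0;1 -3.35 1.81 0 0 0 0;1 -3.35 1.81 0 0 0 0;1 -3.35 1.81 0 0 0 0;1 -3.35 1.81 0 0 0 0;1 -3.35 1.81 0 0 0 0;1 -3.35 1.81 0 0 0 0"
}}

```text
t: 2.07
eef_pos: [0.4794, 0.2181, 0.2315]
tool_rot: [-0.0, 0.706, 0.708, 0.0]
contact_force: [1.1, 0.7, -0.6]
gripper_width: 0.995
```

```bash
cat >> h.py <<'E'
from scipy.spatial.transform import Rotation as Ro
def wcam(f):
    o=bot.get_obs(); c=bot.read_camera('wrist'); cv2.imwrite('pics/'+f,cv2.cvtColor(c['img'],cv2.COLOR_RGB2BGR))
    T=np.eye(4);q=o['tool_rot'];T[:3,:3]=Ro.from_quat([q[1],q[2],q[3],q[0]]).as_matrix();T[:3,3]=o['eef_pos']
    C=np.linalg.inv(T@np.array(c['hand_eye'])); c['rvec']=cv2.Rodrigues(C[:3,:3])[0];c['tvec']=C[:3,3]
    print('pos',np.round(o['eef_pos'],4),'x',T[:3,0].round(3),'y',T[:3,1].round(3),'t',o['t'],'q',np.round(o['q'],2)); return c
E
python3 -c "
from h import *
import pickle
c=wcam('w1.png');pickle.dump(c,open('w1.pkl','wb'))"
```

```text
pos [0.4794 0.2181 0.2315] x [-0.003  1.     0.   ] y [1.    0.003 0.   ] t 2.0667 q [-0.92  0.24  0.45  1.93 -0.13  0.99 -0.41]
```

View pics/w1.png

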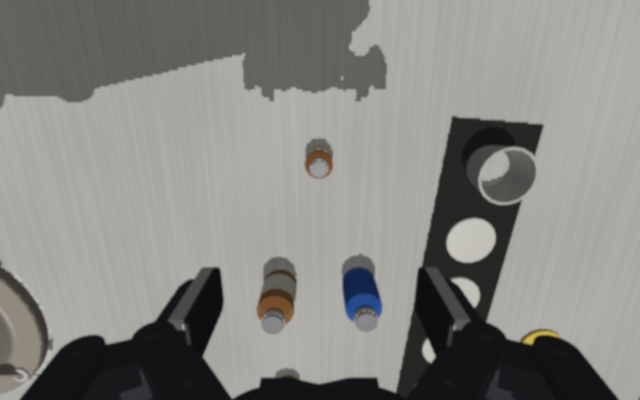

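Wrist: vial_50's cap top is at (318,169), vial_80's at (271,323), blue's at (366,321) and the first disc is at (471,240).

```bash
python3 -c "
from h import *
import pickle
c=pickle.load(open('w1.pkl','rb'))
for n,u,v,z in(('50',318,169,.05),('80',271,323,.08),('blue',366,321,.08),('pad50',471,240,.008),('cup',507,176,.045)): print(n,ray(c,u,v,z).round(4))
print(proj(c,[[.4794,.2181,0],[.479,.22,.05],[.661,.125,.008]]))
"
```

```text
50 [0.4788 0.2226 0.05  ]
80 [0.4301 0.0644 0.08  ]
blue [0.5295 0.0673 0.08  ]
pad50 [0.661  0.1265 0.008 ]
cup [0.6682 0.2149 0.045 ]
[[318.60762664 162.36309538]
 [318.18843723 171.57381312]
 [470.79189725 241.13332965]]
```

Call:
{"name": "move_arm", "arguments": {
  "commands": "1 0.34 0 1.0 0 0 0;1 0 0 4 0 0 0;1 0 0 4 0 0 0;1 0 0 4 0 0 0;1 0 0 4 0 0 0;1 0 0 3 0 0 0;1 0 0 1.5 0 0 0;1 0 0 0.8 0 0 0;1 0 0 0.25 0 0 0;1 0 0 0 0 0 0;1 0 0 0 0 0 0",
  "force": 30
}}

```text
t: 3.03
eef_pos: [0.4797, 0.224, 0.0068]
tool_rot: [0.0, 0.707, 0.707, 0.001]
contact_force: [0.1, 0.4, 0.1]
gripper_width: 0.995
```

Call:
{"name": "move_arm", "arguments": {
  "commands": "0 0 0 0 0 0 0;0 0 0 0 0 0 0;0 0 0 0 0 0 0;0 0 0 0 0 0 0;0 0 0 0 0 0 0;0 0 0 0 0 0 0;0 0 0 0 0 0 0;0 0 0 0 0 0 0"
}}

```text
t: 3.7
eef_pos: [0.4792, 0.2234, 0.0064]
tool_rot: [-0.0, 0.707, 0.707, 0.0]
contact_force: [-1.3, 0.2, 6.1]
gripper_width: 0.34
```

Call:
{"name": "move_arm", "arguments": {
  "commands": "0 0 0 -0.5 0 0 0;0 0 0 -1.5 0 0 0;0 0 0 -3 0 0 0;0 0 0 -3 0 0 0;0 -1.39 2.59 0 0 0 0;0 -1.39 2.59 0 0 0 0;0 -1.39 2.59 0 0 0 0;0 -1.39 2.59 0 0 0 0;0 -1.39 2.59 0 0 0 0;0 -1.39 2.59 0 0 0 0;0 -1.39 2.59 0 0 0 0;0 0 0 0 0 0 0"
}}

```text
t: 4.7
eef_pos: [0.665, 0.1205, 0.0867]
tool_rot: [0.003, 0.709, 0.705, 0.001]
contact_force: [0.3, -1.7, 0.4]
gripper_width: 0.338
```

```bash
python3 -c "
from h import *
import pickle
c=wcam('w2.png');pickle.dump(c,open('w2.pkl','wb'))
print(bot.get_obs()['eef_pos'],bot.get_obs()['gripper_width'])"
```

```text
pos [0.665  0.1205 0.0867] x [ 0.006  1.    -0.003] y [ 1.    -0.006  0.005] t 4.7 q [-0.54  0.66  0.38  1.69 -0.3   0.85 -0.04]
[0.66243505 0.12249568 0.08609982] 0.3384854335004247
```

View pics/w2.png

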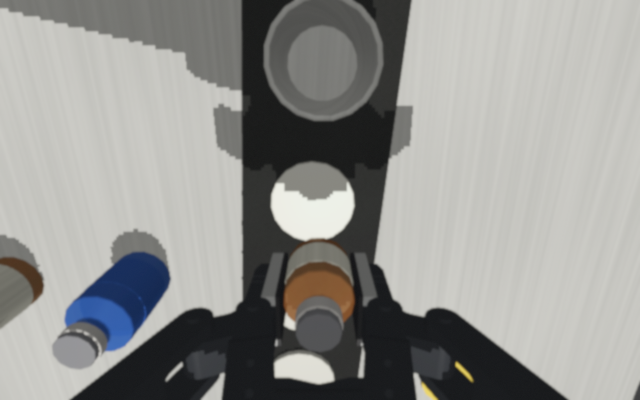

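Wrist: the held vial's cap is at (320,324), the end disc's centre is at (313,201) and the cup is at (323,57).

```bash
python3 -c "
from h import *
import pickle
c=pickle.load(open('w2.pkl','rb'))
for u,v,z in((320,326,.1300),(312.5,201,.008),(323,57,.045)): print(ray(c,u,v,z).round(4))
o=bot.get_obs();print(o['eef_pos'],o['t'],np.round(o['joint_vel'],3))
"
```

```text
[0.6653 0.1225 0.13  ]
[0.6612 0.1271 0.008 ]
[0.668  0.2165 0.045 ]
[0.66243505 0.12249568 0.08609982] 4.75 [-0.041 -0.021 -0.039  0.061 -0.011  0.004 -0.014]
```

Call:
{"name": "move_arm", "arguments": {
  "commands": "0 0 0 0 0 0 0;0 0 0 0.5 0 0 0;0 0 0 1.5 0 0 0;0 0 0 2 0 0 0;0 0 0 1.5 0 0 0;0 0 0 0.7 0 0 0;0 0 0 0.3 0 0 0;0 0 0 0 0 0 0;0 0 0 0 0 0 0;0 0 0 0 0 0 0;0 0 0 0 0 0 0"
}}

```text
t: 5.67
eef_pos: [0.6609, 0.1259, 0.0217]
tool_rot: [0.0, 0.707, 0.707, 0.001]
contact_force: [0.0, 0.6, -0.8]
gripper_width: 0.341
```

Good. Now the last 7 mm slowly, then release.

Call:
{"name": "move_arm", "arguments": {
  "commands": "0 0 0 0.2 0 0 0;0 0 0 0.2 0 0 0;0 0 0 0.15 0 0 0;0 0 0 0.1 0 0 0;0 0 0 0.05 0 0 0;0 0 0 0 0 0 0;0 0 0 0 0 0 0;0 0 0 0 0 0 0"
}}

```text
t: 6.33
eef_pos: [0.6601, 0.1258, 0.0144]
tool_rot: [-0.0, 0.707, 0.707, -0.0]
contact_force: [-2.0, -0.2, 5.6]
gripper_width: 0.34
```

Call:
{"name": "move_arm", "arguments": {
  "commands": "0.4 0 0 0 0 0 0;0.45 0 0 0 0 0 0;0.55 0 0 0 0 0 0;0.8 0 0 0 0 0 0;0.9 0 0 0 0 0 0;0.9 0 0 0 0 0 0;0.9 0 0 -0.5 0 0 0;0.9 0 0 -1.5 0 0 0;0.9 0 0 -3 0 0 0;0.9 0 0 -4 0 0 0;0.9 0 0 -4 0 0 0;0.9 0 0 -2 0 0 0"
}}

```text
t: 7.33
eef_pos: [0.6627, 0.1256, 0.1706]
tool_rot: [0.002, 0.708, 0.706, 0.003]
contact_force: [0.9, 0.7, 0.8]
gripper_width: 0.899
```

Call:
{"name": "move_arm", "arguments": {
  "commands": "1 -2.29 -2.23 0 0 0 0;1 -2.29 -2.23 0 0 0 0;1 -2.29 -2.23 0 0 0 0;1 -2.29 -2.23 0 0 0 0;1 -2.29 -2.23 0 0 0 0;1 -2.29 -2.23 0 0 0 0;1 -2.29 -2.23 0 0 0 0;1 -2.29 -2.23 0 0 0 0;1 -2.29 -2.23 0 0 0 0;1 -2.29 -2.23 0 0 0 0;1 0 0 0 0 0 0;1 0 0 0 0 0 0"
}}

```text
t: 8.33
eef_pos: [0.4362, -0.1044, 0.1649]
tool_rot: [0.0, 0.709, 0.705, 0.001]
contact_force: [0.4, -0.2, 0.7]
gripper_width: 1.003
```

Call:
{"name": "move_arm", "arguments": {
  "commands": "1 0 0 0 0 0 0;1 0 0 0 0 0 0;1 0 0 0 0 0 0"
}}

```text
t: 8.58
eef_pos: [0.4379, -0.1022, 0.1641]
tool_rot: [0.0, 0.707, 0.707, 0.0]
contact_force: [-0.0, -0.0, -0.2]
gripper_width: 1.002
```

```bash
python3 -c "
from h import *
import pickle
c=wcam('w3.png');pickle.dump(c,open('w3.pkl','wb'))
c=bot.read_camera('scene');pickle.dump(c,open('s3.pkl','wb'))
cv2.imwrite('pics/s3.png',cv2.resize(c['img'][105:285,200:440],None,fx=3.33,fy=3.33,interpolation=cv2.INTER_CUBIC)[...,::-1])
"
```

```text
pos [ 0.4379 -0.1022  0.1641] x [-0.001  1.    -0.   ] y [1.    0.001 0.001] t 8.5833 q [-0.36  0.2   0.52  2.17 -0.14  0.8   0.24]
```

View pics/w3.png

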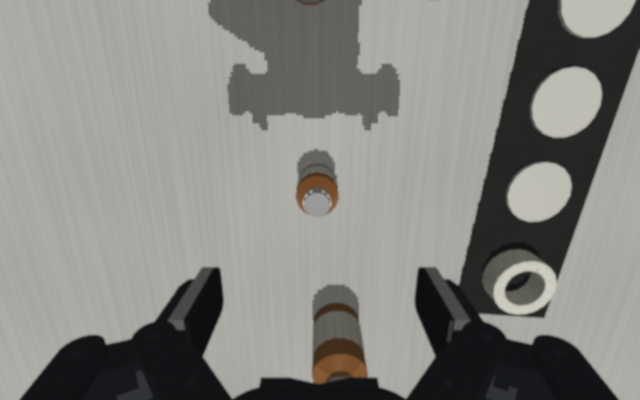

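View pics/s3.png

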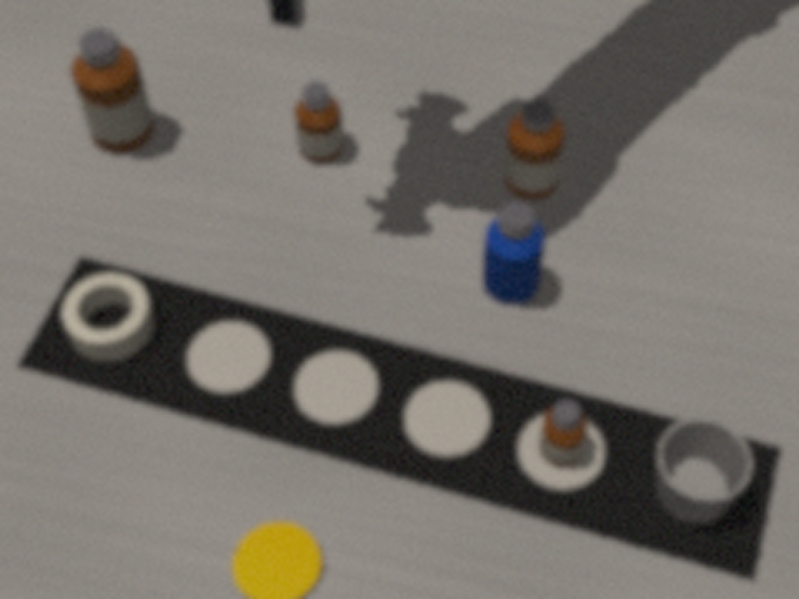

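The scene crop shows vial_50 upright on its disc, with its cap at (568,410). In the wrist view vial_64's cap is at (317,203), the two discs at (539,192) and (567,102), and the tape at (523,287).

```bash
python3 -c "
from h import *
import pickle
c=pickle.load(open('w3.pkl','rb'));S=pickle.load(open('s3.pkl','rb'))
for u,v,z in((317,203,.064),(539,192,.008),(567,102,.008)): print(ray(c,u,v,z).round(4))
print('50',ray(S,200+568/3.33-.35,105+410/3.33-.35,.058).round(4))
"
```

```text
[ 0.4368 -0.1044  0.064 ]
[ 0.6418 -0.1132  0.008 ]
[ 0.6487 -0.0332  0.008 ]
50 [0.6586 0.1266 0.058 ]
```

Call:
{"name": "move_arm", "arguments": {
  "commands": "1 -0.15 -0.1 1 0 0 0;1 0 0 3 0 0 0;1 0 0 4 0 0 0;1 0 0 4 0 0 0;1 0 0 2 0 0 0;1 0 0 0.8 0 0 0;1 0 0 0.35 0 0 0;1 0 0 0 0 0 0;1 0 0 0 0 0 0;1 0 0 0 0 0 0"
}}

```text
t: 9.52
eef_pos: [0.4372, -0.1046, 0.0135]
tool_rot: [0.001, 0.707, 0.707, 0.001]
contact_force: [-0.2, 0.6, 0.3]
gripper_width: 1.001
```

Call:
{"name": "move_arm", "arguments": {
  "commands": "0 0 0 0 0 0 0;0 0 0 0 0 0 0;0 0 0 0 0 0 0;0 0 0 0 0 0 0;0 0 0 0 0 0 0;0 0 0 0 0 0 0;0 0 0 0 0 0 0;0 0 0 0 0 0 0"
}}

```text
t: 10.18
eef_pos: [0.4363, -0.1044, 0.0128]
tool_rot: [0.0, 0.707, 0.707, 0.0]
contact_force: [-0.7, 0.6, 6.8]
gripper_width: 0.409
```

Call:
{"name": "move_arm", "arguments": {
  "commands": "0 0 0 -0.5 0 0 0;0 0 0 -1.5 0 0 0;0 0 0 -4 0 0 0;0 0 0 -4 0 0 0;0 1.88 2.725 0 0 0 0;0 1.88 2.725 0 0 0 0;0 1.88 2.725 0 0 0 0;0 1.88 2.725 0 0 0 0;0 1.88 2.725 0 0 0 0;0 1.88 2.725 0 0 0 0;0 1.88 2.725 0 0 0 0;0 1.88 2.725 0 0 0 0"
}}

```text
t: 11.18
eef_pos: [0.6548, 0.0468, 0.1123]
tool_rot: [-0.0, 0.707, 0.707, -0.0]
contact_force: [0.2, -0.7, -1.0]
gripper_width: 0.412
```

Call:
{"name": "move_arm", "arguments": {
  "commands": "0 0 0 0 0 0 0;0 0 0 0 0 0 0;0 0 0 1.5 0 0 0;0 0 0 3 0 0 0;0 0 0 2.5 0 0 0;0 0 0 1 0 0 0;0 0 0 0.5 0 0 0;0 0 0 0 0 0 0;0 0 0 0 0 0 0;0 0 0 0 0 0 0;0 0 0 0 0 0 0"
}}

```text
t: 12.1
eef_pos: [0.6551, 0.0457, 0.0288]
tool_rot: [0.001, 0.707, 0.707, 0.001]
contact_force: [0.1, -1.0, -1.3]
gripper_width: 0.408
```

Call:
{"name": "move_arm", "arguments": {
  "commands": "0 0 0 0.25 0 0 0;0 0 0 0.2 0 0 0;0 0 0 0.15 0 0 0;0 0 0 0.1 0 0 0;0 0 0 0.1 0 0 0;0 0 0 0 0 0 0;0 0 0 0 0 0 0;0 0 0 0 0 0 0"
}}

```text
t: 12.77
eef_pos: [0.6541, 0.0458, 0.0208]
tool_rot: [-0.0, 0.707, 0.707, 0.0]
contact_force: [-4.9, 0.7, 13.6]
gripper_width: 0.412
```

Call:
{"name": "move_arm", "arguments": {
  "commands": "0.45 0 0 0 0 0 0;0.5 0 0 0 0 0 0;0.6 0 0 0 0 0 0;0.8 0 0 0 0 0 0;0.9 0 0 0 0 0 0;0.9 0 0 0 0 0 0;0.9 0 0 -0.5 0 0 0;0.9 0 0 -1.5 0 0 0;0.9 0 0 -3 0 0 0;0.9 0 0 -4 0 0 0;0.9 0 0 -4 0 0 0;0.9 0 0 -2 0 0 0"
}}

```text
t: 13.77
eef_pos: [0.6565, 0.0451, 0.1759]
tool_rot: [0.002, 0.708, 0.706, 0.003]
contact_force: [1.8, -0.1, 0.0]
gripper_width: 0.897
```

Call:
{"name": "move_arm", "arguments": {
  "commands": "1 0.24 -3.2 0 0 0 0;1 0.24 -3.2 0 0 0 0;1 0.24 -3.2 0 0 0 0;1 0.24 -3.2 0 0 0 0;1 0.24 -3.2 0 0 0 0;1 0.24 -3.2 0 0 0 0;1 0.24 -3.2 0 0 0 0;1 0 0 0 0 0 0;1 0 0 0 0 0 0;1 0 0 0 0 0 0;1 0 0 0 0 0 0;1 0 0 0 0 0 0"
}}

```text
t: 14.77
eef_pos: [0.4315, 0.0626, 0.1697]
tool_rot: [0.001, 0.708, 0.707, 0.0]
contact_force: [0.2, -0.7, -0.3]
gripper_width: 1.005
```

```bash
python3 -c "
from h import *
import pickle
c=wcam('w4.png');pickle.dump(c,open('w4.pkl','wb'))
"
```

```text
pos [0.4315 0.0626 0.1697] x [ 0.002  1.    -0.   ] y [ 1.    -0.002  0.001] t 14.7667 q [-0.75  0.17  0.52  2.19 -0.11  0.8  -0.16]
```

View pics/w4.png

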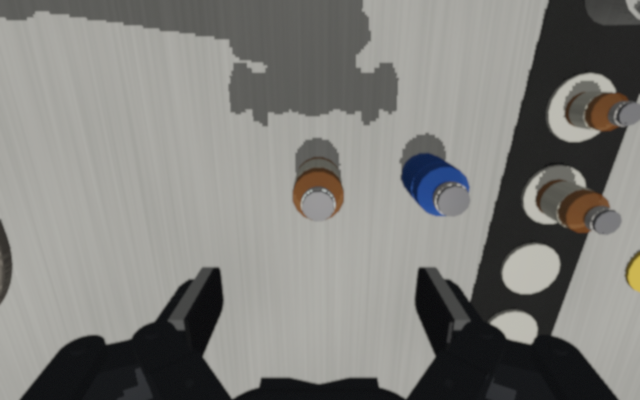

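Wrist: the vial_80 (amber) cap is at (318,204), blue at (452,199) and vial_64's cap at (604,220), with both placed vials upright.

```bash
python3 -c "
from h import *
import pickle
c=pickle.load(open('w4.pkl','rb'))
for u,v,z in((318,204,.08),(452,199,.08),(604,220,.072),(628,112,.058),(530,268,.008)): print(ray(c,u,v,z).round(4))
"
```

```text
[0.4312 0.0632 0.08  ]
[0.5283 0.0669 0.08  ]
[0.6502 0.047  0.072 ]
[0.6574 0.1262 0.058 ]
[ 0.6471 -0.0321  0.008 ]
```

Call:
{"name": "move_arm", "arguments": {
  "commands": "1 0.05 0 1 0 0 0;1 0 0 3 0 0 0;1 0 0 4 0 0 0;1 0 0 3.5 0 0 0;1 0 0 2 0 0 0;1 0 0 0.7 0 0 0;1 0 0 0.3 0 0 0;1 0 0 0 0 0 0;1 0 0 0 0 0 0;1 0 0 0 0 0 0"
}}

```text
t: 15.65
eef_pos: [0.4313, 0.0635, 0.0255]
tool_rot: [0.001, 0.707, 0.707, 0.001]
contact_force: [0.0, -0.2, 0.5]
gripper_width: 1.0
```

Call:
{"name": "move_arm", "arguments": {
  "commands": "0 0 0 0 0 0 0;0 0 0 0 0 0 0;0 0 0 0 0 0 0;0 0 0 0 0 0 0;0 0 0 0 0 0 0;0 0 0 0 0 0 0;0 0 0 0 0 0 0;0 0 0 0 0 0 0"
}}

```text
t: 16.32
eef_pos: [0.4304, 0.0634, 0.0248]
tool_rot: [-0.0, 0.707, 0.707, 0.0]
contact_force: [-0.7, -0.6, 8.1]
gripper_width: 0.48
```

Call:
{"name": "move_arm", "arguments": {
  "commands": "0 0 0 -0.5 0 0 0;0 0 0 -1.5 0 0 0;0 0 0 -4 0 0 0;0 0 0 -4 0 0 0;0 0 0 -2 0 0 0;0 -1.383 3.121 0 0 0 0;0 -1.383 3.121 0 0 0 0;0 -1.383 3.121 0 0 0 0;0 -1.383 3.121 0 0 0 0;0 -1.383 3.121 0 0 0 0;0 -1.383 3.121 0 0 0 0;0 -1.383 3.121 0 0 0 0"
}}

```text
t: 17.32
eef_pos: [0.6494, -0.0344, 0.1441]
tool_rot: [-0.0, 0.707, 0.707, -0.0]
contact_force: [-0.0, -0.2, -0.8]
gripper_width: 0.482
```

Call:
{"name": "move_arm", "arguments": {
  "commands": "0 0 0 0 0 0 0;0 0 0 0 0 0 0;0 0 0 1.5 0 0 0;0 0 0 3.5 0 0 0;0 0 0 3 0 0 0;0 0 0 1.5 0 0 0;0 0 0 0.7 0 0 0;0 0 0 0.3 0 0 0;0 0 0 0 0 0 0;0 0 0 0 0 0 0;0 0 0 0 0 0 0;0 0 0 0 0 0 0"
}}

```text
t: 18.32
eef_pos: [0.6494, -0.0339, 0.0407]
tool_rot: [0.001, 0.707, 0.707, 0.001]
contact_force: [0.0, 0.2, -0.8]
gripper_width: 0.479
```

Now down from 0.0407 to 0.0328.

Call:
{"name": "move_arm", "arguments": {
  "commands": "0 0 0 0.25 0 0 0;0 0 0 0.2 0 0 0;0 0 0 0.15 0 0 0;0 0 0 0.1 0 0 0;0 0 0 0.05 0 0 0;0 0 0 0 0 0 0;0 0 0 0 0 0 0;0 0 0 0 0 0 0"
}}

```text
t: 18.98
eef_pos: [0.6485, -0.0338, 0.0329]
tool_rot: [-0.0, 0.707, 0.707, 0.0]
contact_force: [-4.2, 0.9, 9.8]
gripper_width: 0.477
```

Call:
{"name": "move_arm", "arguments": {
  "commands": "0.52 0 0 0 0 0 0;0.57 0 0 0 0 0 0;0.65 0 0 0 0 0 0;0.8 0 0 0 0 0 0;0.9 0 0 0 0 0 0;0.9 0 0 0 0 0 0;0.9 0 0 -0.5 0 0 0;0.9 0 0 -1.5 0 0 0;0.9 0 0 -3 0 0 0;0.9 0 0 -4 0 0 0;0.9 0 0 -4 0 0 0;0.9 0 0 -2 0 0 0"
}}

```text
t: 19.98
eef_pos: [0.6507, -0.0347, 0.1883]
tool_rot: [0.003, 0.708, 0.706, 0.003]
contact_force: [1.4, -0.4, 0.8]
gripper_width: 0.903
```

Call:
{"name": "move_arm", "arguments": {
  "commands": "1 -2.517 -2.139 0 0 0 0;1 -2.517 -2.139 0 0 0 0;1 -2.517 -2.139 0 0 0 0;1 -2.517 -2.139 0 0 0 0;1 -2.517 -2.139 0 0 0 0;1 -2.517 -2.139 0 0 0 0;1 -2.517 -2.139 0 0 0 0;1 -2.517 -2.139 0 0 0 0;1 -2.517 -2.139 0 0 0 0;1 0 0 0 0 0 0;1 0 0 0 0 0 0;1 0 0 0 0 0 0"
}}

```text
t: 20.98
eef_pos: [0.4564, -0.2599, 0.1827]
tool_rot: [0.0, 0.708, 0.707, 0.001]
contact_force: [0.4, 0.7, 0.2]
gripper_width: 1.002
```

Call:
{"name": "move_arm", "arguments": {
  "commands": "1 0 0 0 0 0 0;1 0 0 0 0 0 0"
}}

```text
t: 21.15
eef_pos: [0.4568, -0.259, 0.182]
tool_rot: [0.0, 0.707, 0.708, 0.0]
contact_force: [-0.1, -0.4, -0.1]
gripper_width: 0.999
```

```bash
python3 -c "
from h import *
import pickle
c=wcam('w5.png');pickle.dump(c,open('w5.pkl','wb'))
"
```

```text
pos [ 0.4568 -0.259   0.182 ] x [-0.002  1.     0.   ] y [1.    0.002 0.   ] t 21.15 q [-0.11  0.33  0.62  1.99 -0.24  0.89  0.64]
```

View pics/w5.png

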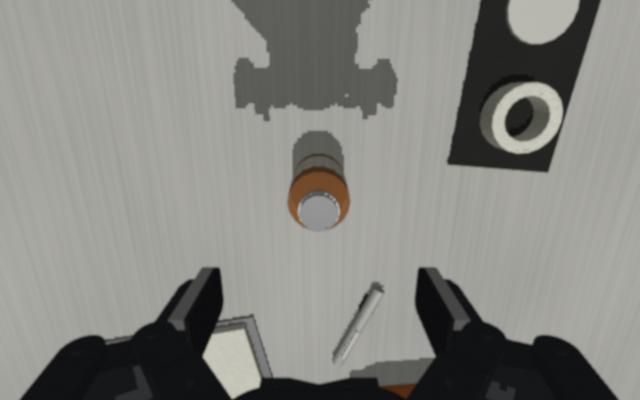

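Wrist: vial_98's cap centre is at (319,211) and the tape's top is at (527,117).

```bash
python3 -c "
from h import *
import pickle
c=pickle.load(open('w5.pkl','rb'))
for u,v,z in((319,211,.098),(527,117,.028)): print(ray(c,u,v,z).round(4))
"
```

```text
[ 0.4572 -0.2616  0.098 ]
[ 0.6347 -0.2021  0.028 ]
```

Call:
{"name": "move_arm", "arguments": {
  "commands": "1 -0.2 0 1 0 0 0;1 0 0 3 0 0 0;1 0 0 4 0 0 0;1 0 0 3.5 0 0 0;1 0 0 2 0 0 0;1 0 0 0.7 0 0 0;1 0 0 0.3 0 0 0;1 0 0 0 0 0 0;1 0 0 0 0 0 0;1 0 0 0 0 0 0"
}}

```text
t: 22.03
eef_pos: [0.4569, -0.2627, 0.0381]
tool_rot: [0.001, 0.707, 0.707, 0.001]
contact_force: [0.4, -0.0, -0.8]
gripper_width: 1.002
```

Call:
{"name": "move_arm", "arguments": {
  "commands": "0 0 0 0 0 0 0;0 0 0 0 0 0 0;0 0 0 0 0 0 0;0 0 0 0 0 0 0;0 0 0 0 0 0 0;0 0 0 0 0 0 0;0 0 0 0 0 0 0;0 0 0 0 0 0 0",
  "force": 35
}}

```text
t: 22.7
eef_pos: [0.4563, -0.2623, 0.0375]
tool_rot: [0.0, 0.707, 0.707, 0.0]
contact_force: [-1.1, 0.1, 7.1]
gripper_width: 0.574
```

Call:
{"name": "move_arm", "arguments": {
  "commands": "0 0 0 -0.5 0 0 0;0 0 0 -1.5 0 0 0;0 0 0 -4 0 0 0;0 0 0 -4 0 0 0;0 2.133 2.657 0 0 0 0;0 2.133 2.657 0 0 0 0;0 2.133 2.657 0 0 0 0;0 2.133 2.657 0 0 0 0;0 2.133 2.657 0 0 0 0;0 2.133 2.657 0 0 0 0;0 2.133 2.657 0 0 0 0;0 0 0 0 0 0 0"
}}

```text
t: 23.7
eef_pos: [0.6472, -0.1048, 0.1363]
tool_rot: [-0.0, 0.704, 0.71, 0.002]
contact_force: [0.8, 1.8, -2.4]
gripper_width: 0.572
```

Call:
{"name": "move_arm", "arguments": {
  "commands": "0 0 0 0 0 0 0;0 0 0 1.5 0 0 0;0 0 0 3 0 0 0;0 0 0 2.5 0 0 0;0 0 0 1 0 0 0;0 0 0 0.5 0 0 0;0 0 0 0 0 0 0;0 0 0 0 0 0 0;0 0 0 0 0 0 0;0 0 0 0 0 0 0"
}}

```text
t: 24.53
eef_pos: [0.6429, -0.1133, 0.0533]
tool_rot: [0.001, 0.707, 0.707, 0.001]
contact_force: [-0.3, -0.4, -2.7]
gripper_width: 0.57
```

Down to 0.0455.

Call:
{"name": "move_arm", "arguments": {
  "commands": "0 0 0 0.25 0 0 0;0 0 0 0.2 0 0 0;0 0 0 0.15 0 0 0;0 0 0 0.1 0 0 0;0 0 0 0.05 0 0 0;0 0 0 0 0 0 0;0 0 0 0 0 0 0;0 0 0 0 0 0 0"
}}

```text
t: 25.2
eef_pos: [0.6421, -0.1129, 0.0456]
tool_rot: [-0.0, 0.707, 0.707, 0.0]
contact_force: [-3.4, 1.9, 8.9]
gripper_width: 0.571
```

Call:
{"name": "move_arm", "arguments": {
  "commands": "0.61 0 0 0 0 0 0;0.66 0 0 0 0 0 0;0.72 0 0 0 0 0 0;0.8 0 0 0 0 0 0;0.9 0 0 0 0 0 0;0.9 0 0 0 0 0 0;0.9 0 0 -0.5 0 0 0;0.9 0 0 -1.5 0 0 0;0.9 0 0 -3 0 0 0;0.9 0 0 -4 0 0 0;0.9 0 0 -4 0 0 0;0.9 0 0 -4 0 0 0"
}}

```text
t: 26.2
eef_pos: [0.6416, -0.1134, 0.2174]
tool_rot: [0.0, 0.708, 0.707, 0.0]
contact_force: [0.8, 0.7, -0.6]
gripper_width: 0.9
```

Call:
{"name": "move_arm", "arguments": {
  "commands": "1 0 0 -3 0 0 0;1 0 -3 -2 0 0 0;1 0 -3 -2 0 0 0;1 0 -3 -2 0 0 0;1 0 -3 -2 0 0 0;1 0 -3 0 0 0 0;1 0 -2 0 0 0 0;1 0 0 0 0 0 0;1 0 0 0 0 0 0;1 0 0 0 0 0 0;1 0 0 0 0 0 0;1 0 0 0 0 0 0"
}}

```text
t: 27.2
eef_pos: [0.4726, -0.1128, 0.3243]
tool_rot: [0.0, 0.707, 0.707, -0.0]
contact_force: [-0.3, -0.7, 0.4]
gripper_width: 0.999
```

```bash
python3 -c "
from h import *
import pickle
print(bot.get_obs()['eef_pos'])
a=bot.read_camera('scene');b=bot.read_camera('side');pickle.dump((a,b),open('f.pkl','wb'))
cv2.imwrite('pics/f1.png',cv2.resize(a['img'][150:280,200:440],None,fx=3.33,fy=3.33,interpolation=cv2.INTER_CUBIC)[...,::-1])
cv2.imwrite('pics/f2.png',cv2.resize(b['img'][110:310,200:440],None,fx=3,fy=3,interpolation=cv2.INTER_CUBIC)[...,::-1])
"
```

```text
[ 0.47262473 -0.11284191  0.32426141]
```

View pics/f1.png

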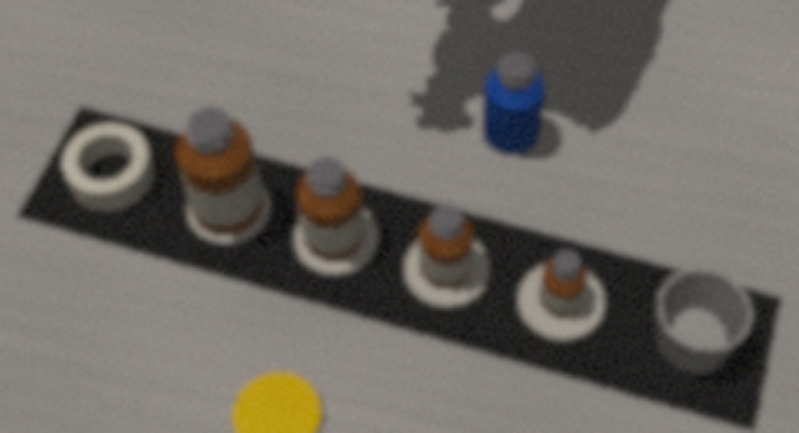

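View pics/f2.png

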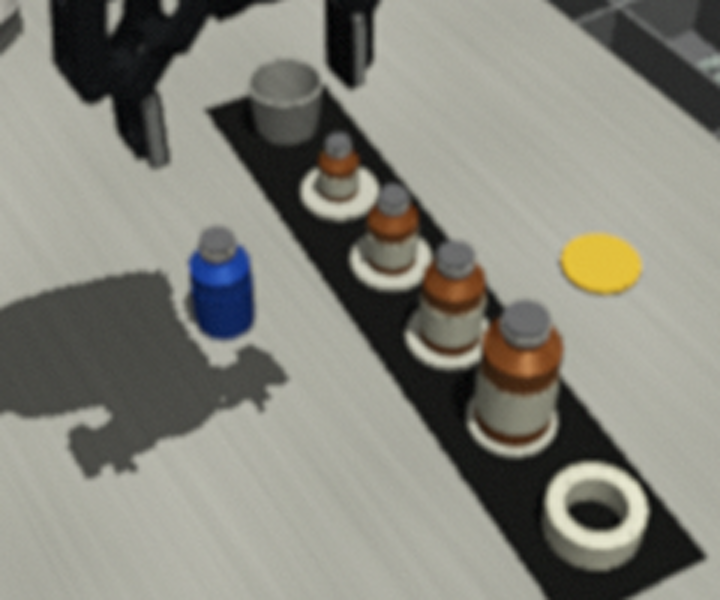

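All four vials stand upright on their discs. Scene cap tops are at (211,123), (327,170), (447,218) and (568,260). Side cap tops are at (526,316), (456,253), (393,195) and (338,141). The cup, tape, blue vial and yellow disc haven't moved.

```bash
python3 -c "
from h import *
import pickle
a,b=pickle.load(open('f.pkl','rb'))
for n,s,d,h,ps,pd in(('98',(211,123),(526,316),.106,(.6419,-.1122),(.6419,-.116)),('80',(327,170),(456,253),.088,(.6484,-.0329),(.6482,-.0362)),('64',(447,218),(393,195),.072,(.6547,.0468),(.6547,.0438)),('50',(568,260),(338,141),.058,(.6608,.1263),(.6609,.1231))):
  A=ray(a,200+s[0]/3.33-.35,150+s[1]/3.33-.35,h)[:2];B=ray(b,200+d[0]/3-.33,110+d[1]/3-.33,h)[:2]
  print(n,((A-ps)*1000).round(1),((B-pd)*1000).round(1))
"
```

```text
98 [-1.7  0.5] [0.9 1.2]
80 [-1.9 -1.4] [ 0.5 -0.9]
64 [-0.5 -0.5] [-0.7 -1.4]
50 [-2.3  0.2] [-0.9 -0.4]
```

All four are centred within about 2 mm, so I'm handing in.

```bash
python3 -c "
from h import *
print(bot.hand_in())"
```

```text
the job is handed in; nothing more can be done
None
```

The four amber vials stand upright on the white discs in height order, 50, 64, 80 and 98 mm, from the cup to the tape. The job is handed in; it took about 27 s of the 104 s allowed.

- **Centring:** the last scene and side pictures put every vial within about 2.5 mm of its disc centre. The two cameras disagreed with each other by up to about 2.5 mm. One earlier wrist reading put vial_64 about 4.5 mm off in x, but it was taken near the image edge; the final views showed about 1 mm.
- **Left alone:** in the final pictures the cup, tape, blue vial and yellow disc were where they started.
- **Set-down:** each vial went down the last few millimetres slowly. The highest force I saw was about 14 N, at the vial_64 set-down. The arm was clear of everything at hand-in.

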